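# Step the painted bowl on by one division

## Robot

A 6-joint arm with a two-finger parallel gripper is mounted at the origin on the work surface; the furniture and walls round the work are solid. World frame = base frame: x ahead of the robot, y to its left, z up, the work surface at z = 0. Lengths are in m, angles in rad, forces in N, time in s.
With the tool pointing down it reaches from about 0.4 to 0.825 m from the base axis. Payload 7 kg.
Tool frame: the origin (TCP) lies at the centre of the arm's flange, where the gripper is bolted on; the fingertips stand 178 mm ahead of it and the grasp point (between the pads) lies 159 mm ahead of it; x points along the fingers, y is the direction in which the jaws open and shut, and the axes are right-handed (so a half turn about x gives the same grasp; the last joint's range is limited). The gripper opens to 88 mm and grips with 3 to 60 N. Pads are 19 mm wide; open, the fingers measure 130 mm over their backs; the gripper's body (78 mm by 193 mm) begins 47 mm behind the grasp point.
Start: joints at [1.467, 0.359, 0.012, 0, -1.224, -0.288], TCP at [0.258, 0.624, 0.405] pointing down, gripper open.
Joint ranges: [-3.07, 3.07], [-1.43, 2.12], [-1.02, 1.25], [-3.03, 1.67], [-3.05, -0], [-3.03, 3.03]. Speed limits (rad/s): [2.39, 2.39, 3.01, 3.14, 3.14, 3.14].

## Interface

Orientations are given as [roll, pitch, yaw] about the fixed x, y, z axes, in that order (R = Rz(yaw) Ry(pitch) Rx(roll)).
In Python, from station import status, viewer, arm gives the robot as it stands. The module is installed in compiled form; this text tells all that it offers.
- The arm moves only by the tool apply_moves, never from a script. Its argument "commands" is a list of rows, each an object of numbers: "dx", "dy", "dz": the shift along the world's x, y, z in mm; "spin": the turn about the world's z in degrees; "hand": the closure, from 0 (fully open) to 1 (shut). A call has exactly 5 rows; each row shifts and turns the commanded pose from where the row before left it; what a row does not reach is not made up. A row lasts 1/8 s, in which the tool goes at most 62.5 mm and 10.7 degrees, less where a joint would pass 70% of its speed; a pose out of reach is approached as far as the arm can. A call is refused whole if a number of a shift passes 62.5 or a number of a turn 10.7, either way. A call with a gripper value outside its range is refused whole. The fingers move at their own pace and stop on an object; "grip_force" is the grip in N (left out, the last holds). Time passes only in rows, so rows that do not move let the fingers close, or fill a call up. It gives the time, the measured TCP pose, the force and the opening at its end, in the units of the state.
- status.get_state(): the state, without advancing time (a new reading comes with each control period).
- viewer.grab_frame(name): name is "scene" or "top" or "wrist"; returns the picture (480x640x3 uint8, red, green, blue); there is no depth.
- viewer.camera_info(name): a dict with "fx", "fy", "cx", "cy" (pixels), "eye" and "attitude" of the camera in the world; the wrist camera has in their place "T_tool_cam" (4x4, takes a point from camera to tool coordinates, whose origin is the TCP and whose axes are the tool frame's). Camera axes: x right, y up, looking along -z (the intrinsics and any distortion apply to the point x, -y, -z); pixel columns grow to the right and rows downward; lengths in m; the calibration is good to about 2 mm. A picture is of the moment at which its call begins: read the wrist's pose just before it. camera_info takes no time and is no camera call.
- arm.job_done(): hands the job in, once; it reports no verdict.
The state is a dict: "t": time; "q": joint angles; "qd": joint speeds; "joint_efforts": joint torques, N m; "eef_pos": TCP position; "ee_rot": TCP orientation; "force": force on the tool from outside, world axes, zero at the start; "moment": the same for the moment, N m; "width": finger opening in m.
Only numpy, scipy, OpenCV 4.12 (cv2) and the standard library are available. Lean on these libraries where they do the work, as an engineer would, in place of code of your own. Each camera call takes 0.05 s, during which the arm holds its last target.

## Task

The half-painted bowl stands on an indexing turntable, which each full turn of its hand wheel moves on to the next motif. Push the red pin of the locking lever fully out to free the wheel, push the wheel by its black handle through exactly one turn clockwise (seen from above) without running past, then push the red pin back until the lever's nose sits fully in the notch again. Only push, gently and with the fingers: grip and lift nothing, and leave the bowl on the turntable and everything else where it stands.

Things in the scene. Friction and masses are not known exactly. Their poses are not given: they have to be found in the camera images.
- index_table: green cast indexing table, bolted to the bench (cannot move). Origin on the bench top under the hand wheel axis; z up. Offsets given as (x, y) in the other entries are in mm in its axes. Locking lever: pivot at (-88, 50), a steel bar at height 48 to 56 on a green bracket up to height 34; its thumb pin end overhangs the bracket.
- wheel_centre (a point): point on the hand wheel axis, (0, 0), height 90. Dark rim 123 mm across at height 84 to 97, hub up to height 103. Under it a steel disc of radius 70 at height 48 to 56 with one notch in its edge, on the -x side at the start.
- wheel_handle (a point): the upright black handle on the hand wheel, half-way up: a round peg of 20 mm diameter from height 100 to 150, 55 mm from the wheel axis, with nothing else near it at that height. At the start it is at (55, 0).
- crank_wheel (a joint): angle of the hand wheel, rad: 0 at the start, grows clockwise seen from above (6.283 is one full turn). Takes about 2 N at the handle, stays where it is left and has no stop; while locked it moves only about 0.05 rad either way. Geared 12 to 1 to the turntable.
- lever_pin (a point): the upright red thumb pin of the locking lever, half-way up: a round peg of 17 mm diameter from height 62 to 101, 60 mm from the lever pivot; at (-90, 110) when locked. Free space all round it.
- lock_lever (a joint): angle of the locking lever, rad: 0 locked (nose fully in the notch), 0.45 at its stop, fully out. To unlock, push the red pin about 26 mm towards +x of the index table; to lock, back towards -x. Stays where it is left (about 2 N to move). Clear of the disc above 0.25; it goes in only where the notch faces it (within about 0.05 rad of a full turn).
- turntable_centre (a point): centre of the top of the aluminium turntable: axis at (-30, -180), 160 mm across, top at height 85
- bowl: half-painted brown bowl, 111 mm wide, 52 mm tall, standing loose near the middle of the turntable; origin in the centre of its foot
- raw_beaker: plain brown raw-clay beaker, 65 mm wide, 78 mm tall, on the round plywood bat at the left; loose; origin in the centre of its foot
- tall_vase: painted tall vase, 85 mm wide, 136 mm tall, at the back right; loose; origin in the centre of its foot
- red_pot: clay pot of red paint, 60 mm wide, 47 mm tall, at the right; loose; origin in the centre of its foot
- test_tile: small brown test tile with a blue glaze patch, 34 x 52 x 8 mm, lying at the right; loose; origin in the centre of its foot
- clay_lump: block of brown clay, 74 x 110 mm, 56 mm tall, at the right edge; loose; origin in the centre of its foot
Things that resemble listed ones, but are neither listed nor needed, are in the scene too. Leave any green or purple look-alike of the bowl alone.

How it is judged:
By the outcome, as a careful person would: the job done as asked, in the order asked, and still so for the second after the job is handed in, with the robot touching nothing.
It also fails if it takes over 69 s, if anything falls off the work surface, if the arm or the gripper's body presses on something with over 40 N, if the wrist force passes 120 N, or if a joint passes its speed limit or range.

## Working session

There is one attempt and no reset: what is moved stays moved. The work goes in short steps, Python scripts to look and compute and a tool call to move; the robot and the scene stay as the last step left them, time stands still between calls to the robot, and variables do not carry over. Pictures are saved under pics/ and viewed, and the job is handed in when it is done.

Besides the shell and the picture viewer there is one more tool, called by a JSON object that holds its "fn" and its "kwargs". apply_moves: Moves the arm, as the interface text tells. Its arguments: {"type":"object","properties":{"commands":{"type":"array","items":{"type":"object","properties":{"dx":{"type":"number"},"dy":{"type":"number"},"dz":{"type":"number"},"spin":{"type":"number"},"hand":{"type":"number"}}}},"grip_force":{"type":"number"}},"required":["commands"]}

```bash
mkdir -p pics; ls
python3 - <<'E'
from station import status, viewer, arm
import cv2
s=status.get_state(); print(s)
for n in ("scene","top","wrist"):
    print(n,viewer.camera_info(n)); cv2.imwrite(f"pics/{n}0.png",viewer.grab_frame(n)[:,:,::-1])
E
```

```text
pics
{'t': 0.0, 'q': array([ 1.46708583e+00,  3.59354320e-01,  1.10511783e-02, -3.64674830e-04,
       -1.22410327e+00, -2.88071858e-01]), 'qd': array([-0.00079321,  0.00037376, -0.00186955, -0.0012798 ,  0.00132231,
        0.00197081]), 'joint_efforts': array([ 1.37497897e-03, -5.82713807e+01,  2.93048555e+01,  6.99732408e+00,
        7.06541701e-03, -1.47426081e-04]), 'eef_pos': array([0.25767973, 0.62365587, 0.40373755]), 'ee_rot': array([ 1.64910875,  1.56915014, -1.88439045]), 'force': array([ 0.12385049,  0.19684534, -1.31761488]), 'moment': array([ 0.02089898,  0.01762218, -0.02289237]), 'width': 0.08750501864835317}
scene {'fx': 609.5476061972735, 'fy': 609.5476061972735, 'cx': 320.876503033833, 'cy': 237.98813528967236, 'eye': array([0.09623603, 1.48710795, 0.84730664]), 'attitude': array([ 1.13032251,  0.02221681, -2.9175437 ])}
top {'fx': 538.9660139423524, 'fy': 538.9660139423524, 'cx': 314.77210884208046, 'cy': 238.50463841449314, 'eye': array([ 0.35386596, -0.00855462,  1.45180531]), 'attitude': array([ 0.08056531,  0.00631209, -1.57596939])}
wrist {'fx': 347.6719696901153, 'fy': 347.6719696901153, 'cx': 319.0176409346238, 'cy': 238.43047540967908, 'T_tool_cam': array([[ 4.66947331e-04,  2.49103507e-01, -9.68476755e-01,
         1.98634708e-02],
       [ 9.99999881e-01,  1.95634710e-05,  4.87178038e-04,
         1.70085841e-03],
       [ 1.40304525e-04, -9.68476867e-01, -2.49103468e-01,
        -6.67920965e-02],
       [ 0.00000000e+00,  0.00000000e+00,  0.00000000e+00,
         1.00000000e+00]])}
```

View pics/top0.png

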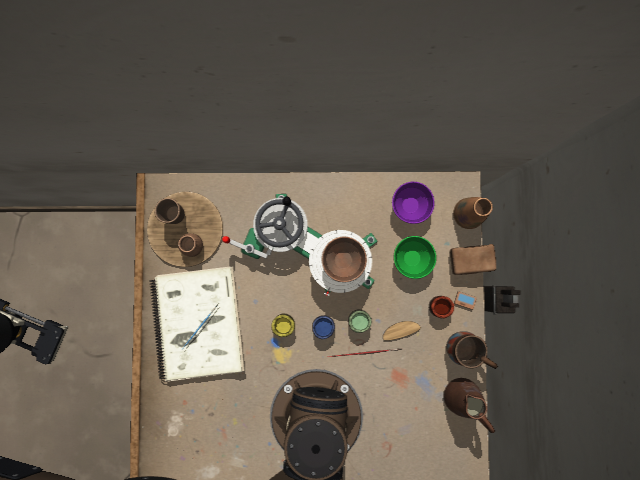

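View pics/scene0.png

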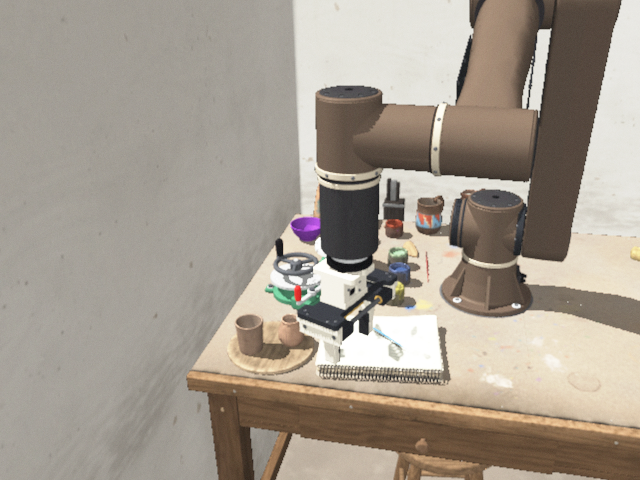

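View pics/wrist0.png

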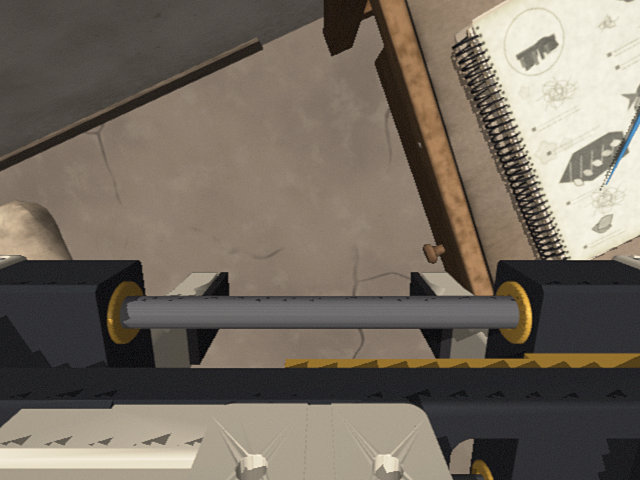

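The top view shows the wheel at about (280,222), its black handle at (287,202), the red pin at (226,240) and the turntable at (341,260). I'll enlarge those areas and triangulate.

```bash
cat > h.py <<'E'
import numpy as np, cv2
from scipy.spatial.transform import Rotation as Ro
from station import status, viewer, arm
def cam(n,st=None):
    c=viewer.camera_info(n)
    if n=="wrist":
        st=st or status.get_state(); T=np.eye(4); T[:3,:3]=Ro.from_euler('xyz',st['ee_rot']).as_matrix(); T[:3,3]=st['eef_pos']
        M=T@c['T_tool_cam']; return c,M[:3,:3],M[:3,3]
    return c,Ro.from_euler('xyz',c['attitude']).as_matrix(),np.array(c['eye'])
def ray(n,u,v,st=None):
    c,R,e=cam(n,st); d=R@np.array([(u-c['cx'])/c['fx'],-(v-c['cy'])/c['fy'],-1]); return e,d/np.linalg.norm(d)
def onz(n,u,v,z,st=None):
    e,d=ray(n,u,v,st); return e+d*(z-e[2])/d[2]
def tri(*rs):
    A=np.zeros((3,3));b=np.zeros(3)
    for e,d in rs:
        P=np.eye(3)-np.outer(d,d);A+=P;b+=P@e
    return np.linalg.solve(A,b)
def proj(n,p,st=None):
    c,R,e=cam(n,st); q=R.T@(np.array(p)-e); return c['cx']+c['fx']*q[0]/-q[2], c['cy']-c['fy']*q[1]/-q[2]
E
python3 - <<'E'
from h import *
t=cv2.imread('pics/top0.png'); cv2.imwrite('pics/topz.png',cv2.resize(t[180:300,210:390],None,fx=4.4,fy=4.4,interpolation=cv2.INTER_CUBIC))
t=cv2.imread('pics/scene0.png'); cv2.imwrite('pics/scenez.png',cv2.resize(t[225:315,250:350],None,fx=6,fy=6,interpolation=cv2.INTER_CUBIC))
E
```

```text
(no output)
```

View pics/topz.png

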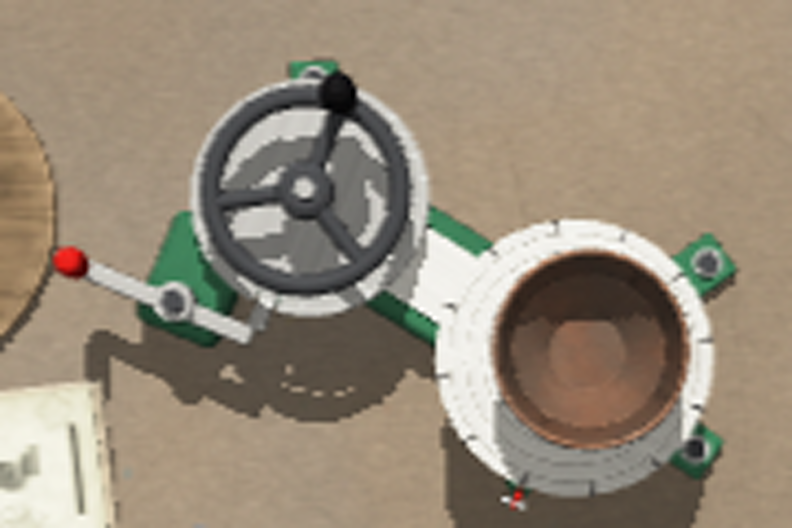

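View pics/scenez.png

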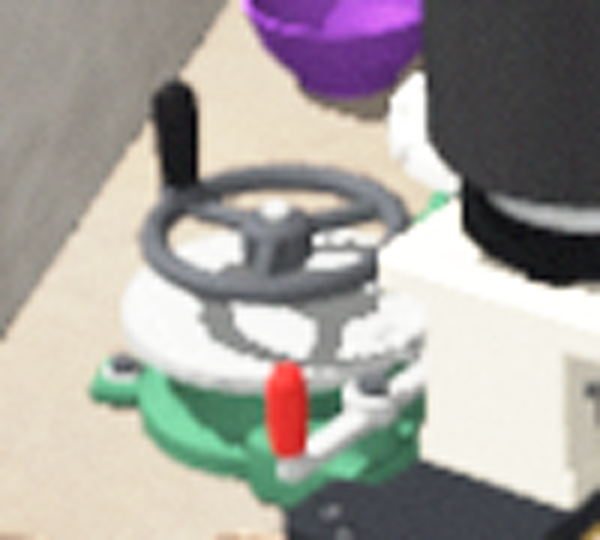

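Run:
```python
from h import *
np.set_printoptions(precision=4,suppress=True)
print('handle top',tri(ray('top',286.6,201.1),ray('scene',279.3,240.2)), onz('top',286.6,201.1,.15))
print('hub',tri(ray('top',279.5,222.5),ray('scene',296.2,260.2)), onz('top',279.5,222.5,.103))
print('pin top',tri(ray('top',226.1,239.3),ray('scene',297.8,287)), onz('top',226.1,239.3,.101))
piv=onz('top',249.3,248.4,.06);tt=onz('top',340.7,261.1,.085);hub=onz('top',279.5,222.5,.103);pin=onz('top',226.1,239.3,.1);ha=onz('top',286.6,201.1,.15)
print('pivot',piv,'tt',tt)
A=np.array([[0,0],[-90,110],[-88,50],[-30,-180],[55,0]])/1e3
B=np.array([hub,pin,piv,tt,ha])[:,:2]
a0=A-A.mean(0);b0=B-B.mean(0)
th=np.arctan2((a0[:,0]*b0[:,1]-a0[:,1]*b0[:,0]).sum(),(a0*b0).sum())
R=np.array([[np.cos(th),-np.sin(th)],[np.sin(th),np.cos(th)]])
t=B.mean(0)-R@A.mean(0);print(th,np.degrees(th),t);print((A@R.T+t-B)*1e3)
```

```text
handle top [0.5514 0.0676 0.1434] [0.5509 0.0673 0.15  ]
hub [0.5023 0.0879 0.0978] [0.5037 0.088  0.103 ]
pin top [0.4614 0.2232 0.0957] [0.4622 0.2226 0.101 ]
pivot [0.4415 0.1693 0.06  ] tt [ 0.4064 -0.0659  0.085 ]
-0.39649937658922557 -22.717740858130863 [0.5028 0.0882]
[[-0.9901  0.1638]
 [-0.0958  1.6225]
 [-0.6554 -1.0217]
 [-0.8617 -0.3624]
 [ 2.603  -0.4021]]
```

Run:
```python
from h import *
np.set_printoptions(precision=4,suppress=True)
s=status.get_state();R=Ro.from_euler('xyz',s['ee_rot']).as_matrix();print(R, s['t'])
print('tool y angle deg',np.degrees(np.arctan2(R[1,1],R[0,1])),'q1,q6',np.degrees(s['q'][[0,5]]))
for n,u,v,z in (('cup',190,243,.06),('beaker',170,210,.078)): print(n,onz('top',u,v,z))
```

```text
[[-0.0004 -0.382  -0.9242]
 [-0.0012 -0.9242  0.382 ]
 [-1.      0.0013 -0.0001]] 0.15
tool y angle deg -112.45527213051157 q1,q6 [ 84.0582 -16.5084]
cup [0.4564 0.3232 0.06  ]
beaker [0.5405 0.3716 0.078 ]
```

{"fn": "apply_moves", "kwargs": {"commands": [{"dx": 20, "dy": -40, "spin": -5, "hand": 0.59}, {"dx": 20, "dy": -50, "spin": -5, "hand": 0.59}, {"dx": 20, "dy": -50, "spin": -5, "hand": 0.59}, {"dx": 20, "dy": -50, "spin": -5, "hand": 0.59}, {"dx": 0, "dy": 0, "hand": 0.59}]}}

```text
invalid input at $.commands[0]: expected keys dx, dy, dz, spin, hand
```

Run:
```python
from h import *
np.set_printoptions(precision=4,suppress=True)
s=status.get_state();R=Ro.from_euler('xyz',s['ee_rot']).as_matrix();print(s)
print('tool y angle deg',np.degrees(np.arctan2(R[1,1],R[0,1])),'q1,q6',np.degrees(s['q'][[0,5]]))
```

```text
{'t': 0.15, 'q': array([ 1.4671,  0.3592,  0.0113, -0.0003, -1.2241, -0.2881]), 'qd': array([ 0.0007, -0.0016,  0.0028,  0.0006, -0.    , -0.0011]), 'joint_efforts': array([ -0.0026, -58.3276,  29.3292,   7.0013,   0.0088,  -0.0001]), 'eef_pos': array([0.2577, 0.6237, 0.4039]), 'ee_rot': array([ 1.6644,  1.5695, -1.8691]), 'force': array([-0.324 , -0.6358, -0.1144]), 'moment': array([-0.0017,  0.0562,  0.0118]), 'width': 0.08793539228217592}
tool y angle deg -112.45527213051157 q1,q6 [ 84.0582 -16.5084]
```

{"fn": "apply_moves", "kwargs": {"commands": [{"dx": 20, "dy": -40, "dz": 0, "spin": -9, "hand": 0.59}, {"dx": 20, "dy": -40, "dz": 0, "spin": -9, "hand": 0.59}, {"dx": 20, "dy": -40, "dz": 0, "spin": -9, "hand": 0.59}, {"dx": 20, "dy": -40, "dz": 0, "spin": -9, "hand": 0.59}, {"dx": 20, "dy": -40, "dz": 0, "spin": -9, "hand": 0.59}], "grip_force": 5}}

```text
t: 0.78
eef_pos: [0.3582, 0.4224, 0.4045]
ee_rot: [2.234, 1.571, -2.09]
force: [0.7, -0.0, 0.4]
width: 0.0433
```

{"fn": "apply_moves", "kwargs": {"commands": [{"dx": 20, "dy": -40, "dz": 0, "spin": -9, "hand": 0.59}, {"dx": 20, "dy": -40, "dz": 0, "spin": -9, "hand": 0.59}, {"dx": 20, "dy": -40, "dz": 0, "spin": -9, "hand": 0.59}, {"dx": 20, "dy": -40, "dz": 0, "spin": -9, "hand": 0.59}, {"dx": 20, "dy": -40, "dz": 0, "spin": -9, "hand": 0.59}]}}

```text
t: 1.4
eef_pos: [0.4581, 0.2224, 0.4046]
ee_rot: [1.055, 1.571, 2.229]
force: [0.5, 0.3, -0.7]
width: 0.0363
```

{"fn": "apply_moves", "kwargs": {"commands": [{"dx": 0, "dy": 0, "dz": -30, "spin": 0, "hand": 0.59}, {"dx": 0, "dy": 0, "dz": -30, "spin": 0, "hand": 0.59}, {"dx": 0, "dy": 0, "dz": -10, "spin": 0, "hand": 0.59}, {"dx": 0, "dy": 0, "dz": 0, "spin": 0, "hand": 0.59}, {"dx": 0, "dy": 0, "dz": 0, "spin": 0, "hand": 0.59}]}}

```text
t: 2.02
eef_pos: [0.4581, 0.2243, 0.3358]
ee_rot: [-0.57, 1.569, 0.609]
force: [0.4, 0.5, 0.6]
width: 0.0363
```

```bash
cat >> h.py <<'E'
np.set_printoptions(precision=4,suppress=True)
def rep():
    s=status.get_state();R=Ro.from_euler('xyz',s['ee_rot']).as_matrix()
    print('t',s['t'],'pos',s['eef_pos'],'F',s['force'],'w',s['width'],'beta',np.degrees(np.arctan2(R[1,1],R[0,1])),'q6',np.degrees(s['q'][5]),'down',R[2,0]); return s
def pic(n,f,crop=None,k=4):
    im=viewer.grab_frame(n)[:,:,::-1]
    if crop: x0,x1,y0,y1=crop; im=cv2.resize(im[y0:y1,x0:x1],None,fx=k,fy=k,interpolation=cv2.INTER_CUBIC)
    cv2.imwrite('pics/'+f,im)
E
python3 - <<'E'
from h import *
rep(); pic('wrist','w1.png'); pic('top','t1.png',(180,360,180,300))
E
```

```text
t 2.025 pos [0.4581 0.2243 0.3358] F [0.3612 0.4599 0.6186] w 0.03628497500125961 beta 157.58607581792938 q6 -70.61624674623715 down -0.9999987259640352
```

View pics/w1.png

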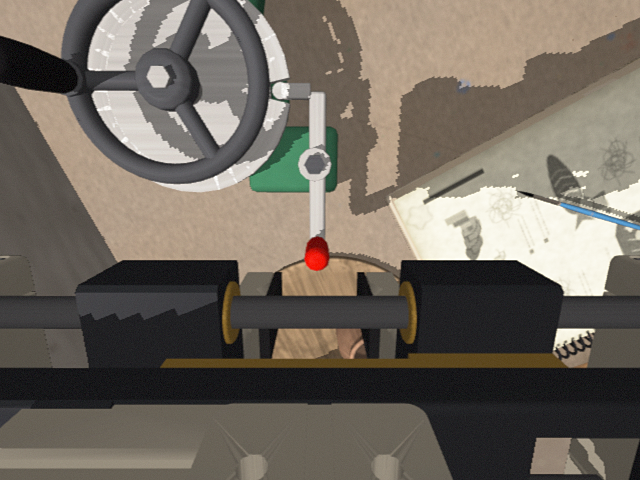

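Run:
```python
from h import *
s=status.get_state()
print('pin',onz('wrist',317,258,.1,s),tri(ray('wrist',317,258,s),ray('top',226.1,239.3)))
print('hub',onz('wrist',161,77,.103,s),tri(ray('wrist',161,77,s),ray('top',279.5,222.5)))
print('pivot',onz('wrist',314,163,.06,s)); print(s['q'])
```

```text
pin [0.4597 0.2243 0.1   ] [0.4606 0.2227 0.1035]
hub [0.4997 0.0909 0.103 ] [0.5038 0.0882 0.0933]
pivot [0.4394 0.169  0.06  ]
[ 0.841   0.1454 -0.4459  0.0002 -0.9776 -1.2325]
```

View pics/t1.png

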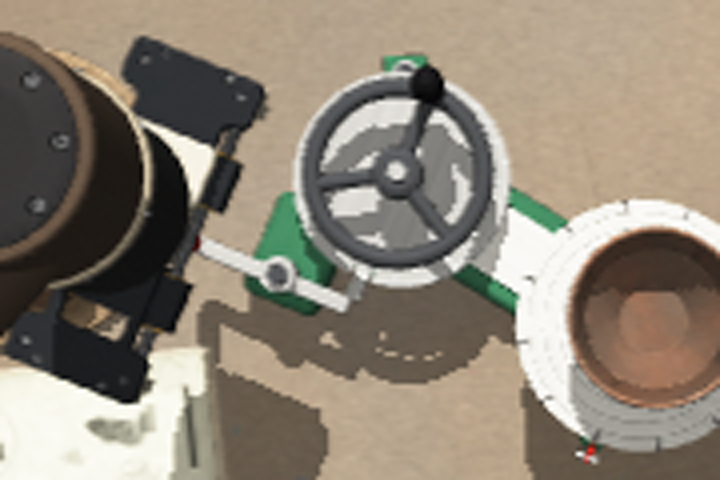

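{"fn": "apply_moves", "kwargs": {"commands": [{"dx": 2, "dy": 0, "dz": -30, "spin": 0, "hand": 0.59}, {"dx": 0, "dy": 0, "dz": -30, "spin": 0, "hand": 0.59}, {"dx": 0, "dy": 0, "dz": -28, "spin": 0, "hand": 0.59}, {"dx": 0, "dy": 0, "dz": 0, "spin": 0, "hand": 0.59}, {"dx": 3, "dy": -1, "dz": 0, "spin": 0, "hand": 0.59}]}}

```text
t: 2.75
eef_pos: [0.4632, 0.2233, 0.2479]
ee_rot: [-0.596, 1.569, 0.584]
force: [-0.4, -0.1, -0.8]
width: 0.0359
```

{"fn": "apply_moves", "kwargs": {"commands": [{"dx": 4, "dy": -2, "dz": 0, "spin": 0, "hand": 0.59}, {"dx": 4, "dy": -2, "dz": 0, "spin": 0, "hand": 0.59}, {"dx": 4, "dy": -2, "dz": 0, "spin": 0, "hand": 0.59}, {"dx": 4, "dy": -2, "dz": 0, "spin": 0, "hand": 0.59}, {"dx": 4, "dy": -3, "dz": 0, "spin": 0, "hand": 0.59}]}}

```text
t: 3.38
eef_pos: [0.483, 0.2117, 0.2466]
ee_rot: [1.508, 1.571, 2.687]
force: [-1.4, 2.6, -0.1]
width: 0.0362
```

Run:
```python
from h import *
rep(); pic('wrist','w2.png')
```

```text
t 3.375 pos [0.483  0.2117 0.2466] F [-1.4301  2.5984 -0.1458] w 0.03616988651664941 beta 157.5514020452435 q6 -67.43714506764235 down -0.9999999961749204
```

View pics/w2.png

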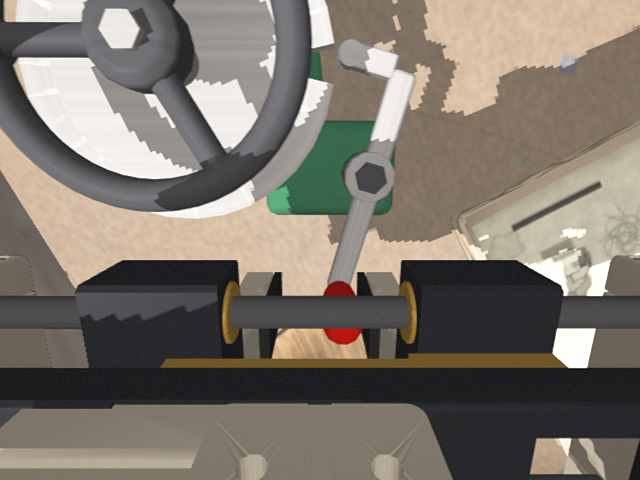

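{"fn": "apply_moves", "kwargs": {"commands": [{"dx": 3, "dy": -2, "dz": 0, "spin": 0, "hand": 0.59}, {"dx": 2, "dy": -2, "dz": 0, "spin": 0, "hand": 0.59}, {"dx": 2, "dy": -1, "dz": 0, "spin": 0, "hand": 0.59}, {"dx": 1, "dy": -1, "dz": 0, "spin": 0, "hand": 0.59}, {"dx": 0, "dy": 0, "dz": 0, "spin": 0, "hand": 0.59}]}}

```text
t: 4.05
eef_pos: [0.4907, 0.2056, 0.2466]
ee_rot: [2.982, 1.57, -2.122]
force: [-0.8, 0.5, 0.5]
width: 0.0358
```

{"fn": "apply_moves", "kwargs": {"commands": [{"dx": 1, "dy": -0.5, "dz": 0, "spin": 0, "hand": 0.59}, {"dx": 0, "dy": 0, "dz": 0, "spin": 0, "hand": 0.59}, {"dx": 1, "dy": -0.5, "dz": 0, "spin": 0, "hand": 0.59}, {"dx": 0, "dy": 0, "dz": 0, "spin": 0, "hand": 0.59}, {"dx": 0, "dy": 0, "dz": 0, "spin": 0, "hand": 0.59}]}}

```text
t: 4.68
eef_pos: [0.4919, 0.205, 0.2464]
ee_rot: [1.929, 1.569, 3.108]
force: [-9.0, 3.6, 3.1]
width: 0.0358
```

Run:
```python
from h import *
s=rep(); pic('wrist','w3.png')
p=s['eef_pos'];print(((p[0]-.4605)*.9225+(p[1]-.2235)*-.386)*1e3-9.5)
```

```text
t 4.675 pos [0.4919 0.205  0.2464] F [-9.0317  3.6095  3.097 ] w 0.03575910164164524 beta 157.53599916125074 q6 -66.08233576813409 down -0.9999984707483065
26.59212407762223
```

View pics/w3.png

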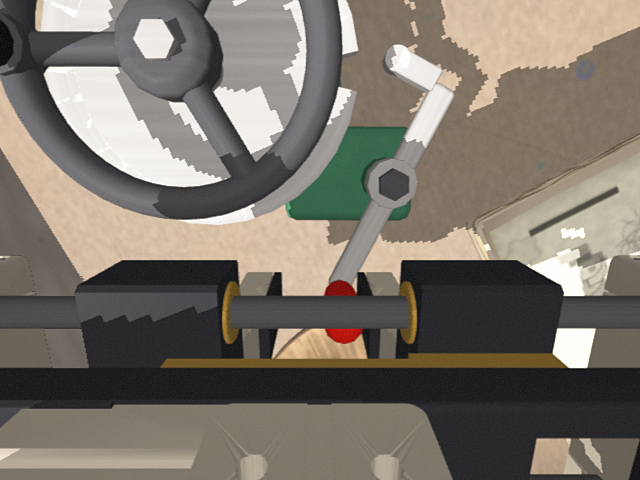

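{"fn": "apply_moves", "kwargs": {"commands": [{"dx": -3, "dy": 1, "dz": 0, "spin": 0, "hand": 0.59}, {"dx": -3, "dy": 1, "dz": 0, "spin": 0, "hand": 0.59}, {"dx": 0, "dy": 0, "dz": 38, "spin": 0, "hand": 0.59}, {"dx": 0, "dy": 0, "dz": 38, "spin": 0, "hand": 0.59}, {"dx": 0, "dy": 0, "dz": 38, "spin": 0, "hand": 0.59}]}}

```text
t: 5.35
eef_pos: [0.4868, 0.2067, 0.362]
ee_rot: [-1.208, 1.57, -0.028]
force: [0.4, 0.5, 0.4]
width: 0.0358
```

{"fn": "apply_moves", "kwargs": {"commands": [{"dx": 6.5, "dy": -14, "dz": 0, "spin": 9, "hand": 0.59}, {"dx": 6.5, "dy": -14, "dz": 0, "spin": 9, "hand": 0.59}, {"dx": 6.5, "dy": -14, "dz": 0, "spin": 9, "hand": 0.59}, {"dx": 6.5, "dy": -14, "dz": 0, "spin": 9, "hand": 0.59}, {"dx": 6.5, "dy": -14, "dz": 0, "spin": 9, "hand": 0.59}]}}

```text
t: 5.98
eef_pos: [0.5196, 0.1362, 0.3608]
ee_rot: [-2.031, 1.57, -0.062]
force: [-0.4, -0.4, -0.6]
width: 0.036
```

{"fn": "apply_moves", "kwargs": {"commands": [{"dx": 6.5, "dy": -14, "dz": 0, "spin": 9, "hand": 0.59}, {"dx": 6.5, "dy": -14, "dz": 0, "spin": 9, "hand": 0.59}, {"dx": 6.5, "dy": -14, "dz": 0, "spin": 9, "hand": 0.59}, {"dx": 6.5, "dy": -14, "dz": 0, "spin": 9, "hand": 0.59}, {"dx": 6.5, "dy": -14, "dz": 0, "spin": 9, "hand": 0.59}]}}

```text
t: 6.6
eef_pos: [0.5521, 0.0662, 0.3608]
ee_rot: [-3.02, 1.57, -0.265]
force: [-0.3, 0.1, -0.5]
width: 0.0355
```

Run:
```python
from h import *
s=rep(); pic('wrist','w4.png'); pic('top','t4.png',(180,360,180,300));pic('scene','s4.png',(230,370,220,320),5)
```

```text
t 6.6 pos [0.5521 0.0662 0.3608] F [-0.256   0.1182 -0.5313] w 0.03552169255893766 beta -112.15434987564346 q6 40.80117188986735 down -0.9999997754064538
```

View pics/w4.png

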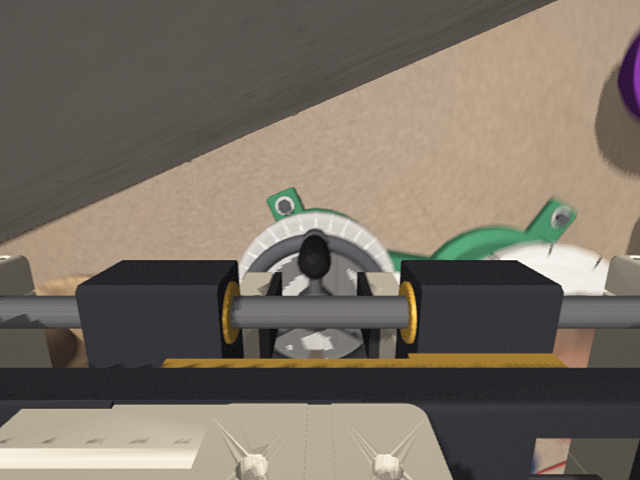

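View pics/s4.png

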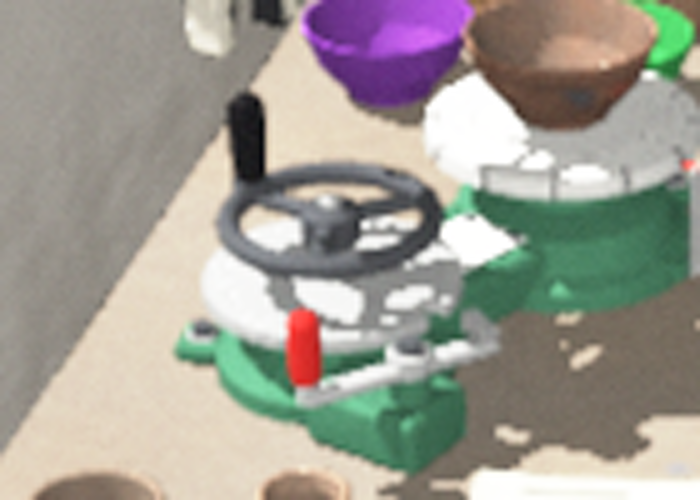

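View pics/t4.png

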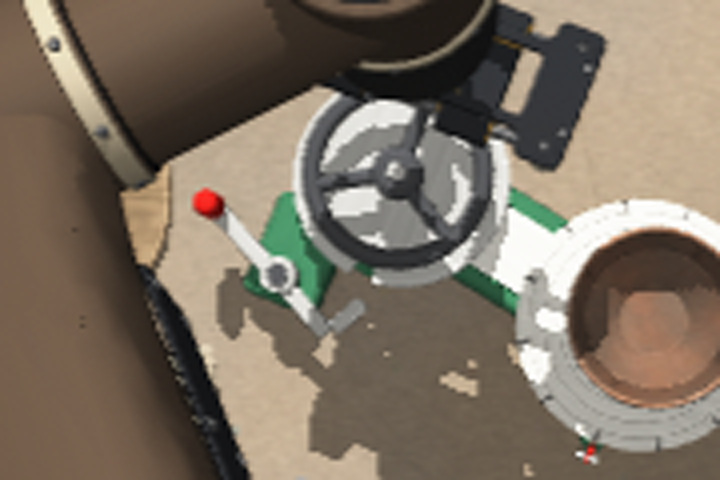

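Run:
```python
from h import *
print(onz('top',300,173,0))
C=np.array([503,88.]);r=55
def plan(a0,n,step,start):
    cur=np.array(start,float);out=[]
    for i in range(1,n+1):
        f=np.radians(a0-22.7-step*i);t=C+r*np.array([np.cos(f),np.sin(f)])
        d=np.round((t-cur)*2)/2;cur+=d;out.append(tuple(d))
    return out,cur
o,c=plan(0,30,6,(553.6,66.7))
for i in range(0,30,5):print(o[i:i+5])
print(c)
```

```text
[0.6508 0.0394 0.    ]
[(np.float64(-2.5), np.float64(-5.0)), (np.float64(-3.0), np.float64(-5.0)), (np.float64(-3.5), np.float64(-4.5)), (np.float64(-4.0), np.float64(-4.0)), (np.float64(-4.5), np.float64(-4.0))]
[(np.float64(-4.5), np.float64(-3.0)), (np.float64(-5.0), np.float64(-3.0)), (np.float64(-5.5), np.float64(-2.0)), (np.float64(-5.5), np.float64(-1.5)), (np.float64(-5.5), np.float64(-1.5))]
[(np.float64(-6.0), np.float64(-0.0)), (np.float64(-5.5), np.float64(-0.0)), (np.float64(-6.0), np.float64(1.0)), (np.float64(-5.5), np.float64(1.0)), (np.float64(-5.5), np.float64(2.0))]
[(np.float64(-5.0), np.float64(2.5)), (np.float64(-5.0), np.float64(3.0)), (np.float64(-4.5), np.float64(3.5)), (np.float64(-4.0), np.float64(4.0)), (np.float64(-4.0), np.float64(4.5))]
[(np.float64(-3.0), np.float64(4.5)), (np.float64(-3.0), np.float64(5.5)), (np.float64(-2.0), np.float64(5.0)), (np.float64(-1.5), np.float64(5.5)), (np.float64(-1.0), np.float64(6.0))]
[(np.float64(-0.5), np.float64(5.5)), (np.float64(0.0), np.float64(6.0)), (np.float64(1.0), np.float64(5.5)), (np.float64(1.0), np.float64(5.5)), (np.float64(2.0), np.float64(5.5))]
[452.1 109.2]
```

{"fn": "apply_moves", "kwargs": {"commands": [{"dx": 1.5, "dy": 0.5, "dz": -30, "spin": 0, "hand": 0.59}, {"dx": 0, "dy": 0, "dz": -30, "spin": 0, "hand": 0.59}, {"dx": 0, "dy": 0, "dz": -11, "spin": 0, "hand": 0.59}, {"dx": 0, "dy": 0, "dz": 0, "spin": 0, "hand": 0.695}, {"dx": 0, "dy": 0, "dz": 0, "spin": 0, "hand": 0.695}]}}

```text
t: 7.38
eef_pos: [0.5537, 0.0677, 0.2908]
ee_rot: [-2.496, 1.569, 0.253]
force: [-0.3, 0.7, 1.2]
width: 0.0274
```

{"fn": "apply_moves", "kwargs": {"commands": [{"dx": -2.5, "dy": -5, "dz": 0, "spin": -6, "hand": 0.695}, {"dx": -3, "dy": -5, "dz": 0, "spin": -6, "hand": 0.695}, {"dx": -3.5, "dy": -4.5, "dz": 0, "spin": -6, "hand": 0.695}, {"dx": -4, "dy": -4, "dz": 0, "spin": -6, "hand": 0.695}, {"dx": -4.5, "dy": -4, "dz": 0, "spin": -6, "hand": 0.695}]}}

```text
t: 8.0
eef_pos: [0.5363, 0.0452, 0.2911]
ee_rot: [-1.776, 1.567, 0.446]
force: [1.0, 2.0, -1.2]
width: 0.0267
```

```bash
cat >> h.py <<'E'
def ang():
    s=rep(); d=s['eef_pos'][:2]-np.array([.503,.088]); print('phi table',(np.degrees(np.arctan2(d[1],d[0]))+22.7),'r',np.hypot(*d)); return s
E
python3 - <<'E'
from h import *
ang(); pic('top','t5.png',(180,360,180,300)); pic('wrist','w5.png')
E
```

```text
t 8.0 pos [0.5363 0.0452 0.2911] F [ 0.9587  2.0137 -1.1605] w 0.026675197817523658 beta -142.65768270053331 q6 11.644247445739142 down -0.9999943859299402
phi table -29.42334624363701 r 0.0542054331487905
```

View pics/t5.png

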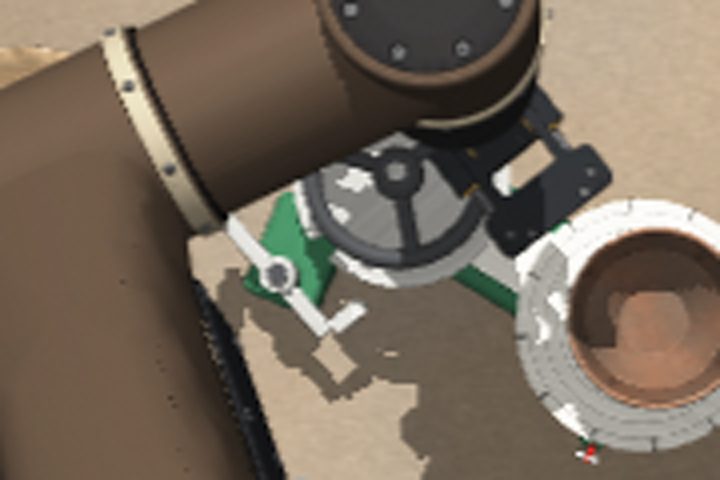

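View pics/w5.png

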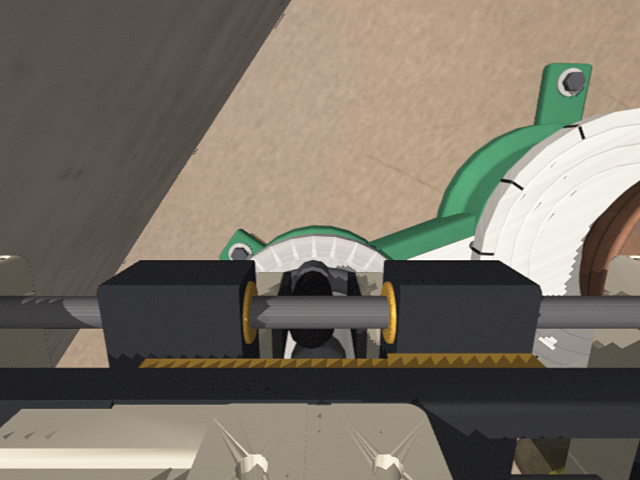

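{"fn": "apply_moves", "kwargs": {"commands": [{"dx": -4.5, "dy": -3, "dz": 0, "spin": -6, "hand": 0.695}, {"dx": -5, "dy": -3, "dz": 0, "spin": -6, "hand": 0.695}, {"dx": -5.5, "dy": -2, "dz": 0, "spin": -6, "hand": 0.695}, {"dx": -5.5, "dy": -1.5, "dz": 0, "spin": -6, "hand": 0.695}, {"dx": -5.5, "dy": -1.5, "dz": 0, "spin": -6, "hand": 0.695}]}}

```text
t: 8.72
eef_pos: [0.5105, 0.0342, 0.2908]
ee_rot: [-1.391, 1.568, 0.311]
force: [2.0, 0.9, 0.6]
width: 0.027
```

{"fn": "apply_moves", "kwargs": {"commands": [{"dx": -6, "dy": 0, "dz": 0, "spin": -6, "hand": 0.695}, {"dx": -5.5, "dy": 0, "dz": 0, "spin": -6, "hand": 0.695}, {"dx": -6, "dy": 1, "dz": 0, "spin": -6, "hand": 0.695}, {"dx": -5.5, "dy": 1, "dz": 0, "spin": -6, "hand": 0.695}, {"dx": -5.5, "dy": 2, "dz": 0, "spin": -6, "hand": 0.695}]}}

```text
t: 9.35
eef_pos: [0.4818, 0.038, 0.2908]
ee_rot: [-1.051, 1.568, 0.127]
force: [2.4, -0.9, 1.0]
width: 0.0267
```

Run:
```python
from h import *
ang(); pic('top','t6.png',(180,360,180,300)); pic('wrist','w6.png')
```

```text
t 9.35 pos [0.4818 0.038  0.2908] F [ 2.4462 -0.8677  0.9921] w 0.02673158963021377 beta 157.51522790913452 q6 -50.43213070526561 down -0.9999972302177769
phi table -90.2198796187666 r 0.054323269421857626
```

View pics/w6.png

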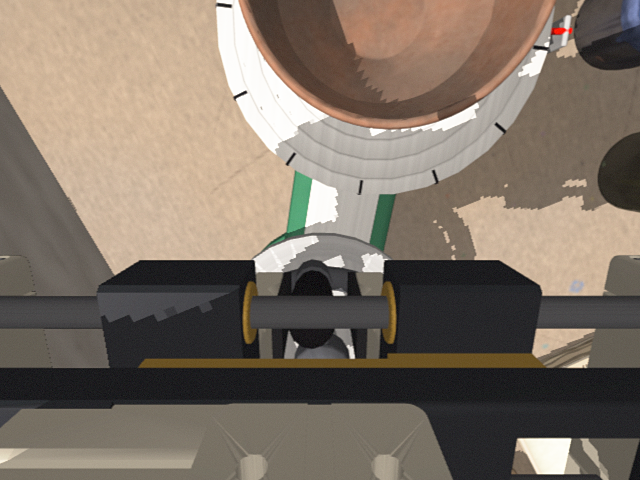

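{"fn": "apply_moves", "kwargs": {"commands": [{"dx": -5, "dy": 2.5, "dz": 0, "spin": -6, "hand": 0.695}, {"dx": -5, "dy": 3, "dz": 0, "spin": -6, "hand": 0.695}, {"dx": -4.5, "dy": 3.5, "dz": 0, "spin": -6, "hand": 0.695}, {"dx": -4, "dy": 4, "dz": 0, "spin": -6, "hand": 0.695}, {"dx": -4, "dy": 4.5, "dz": 0, "spin": -6, "hand": 0.695}]}}

```text
t: 10.07
eef_pos: [0.459, 0.0552, 0.2902]
ee_rot: [-1.234, 1.57, -0.577]
force: [0.2, -3.6, 1.2]
width: 0.0268
```

{"fn": "apply_moves", "kwargs": {"commands": [{"dx": -3, "dy": 4.5, "dz": 0, "spin": -6, "hand": 0.695}, {"dx": -3, "dy": 5.5, "dz": 0, "spin": -6, "hand": 0.695}, {"dx": -2, "dy": 5, "dz": 0, "spin": -6, "hand": 0.695}, {"dx": -1.5, "dy": 5.5, "dz": 0, "spin": -6, "hand": 0.695}, {"dx": -1, "dy": 6, "dz": 0, "spin": -6, "hand": 0.695}]}}

```text
t: 10.7
eef_pos: [0.448, 0.0815, 0.2898]
ee_rot: [-2.537, 1.569, -2.405]
force: [-0.9, -2.5, 1.0]
width: 0.0265
```

{"fn": "apply_moves", "kwargs": {"commands": [{"dx": -0.5, "dy": 5.5, "dz": 0, "spin": -6, "hand": 0.695}, {"dx": 0, "dy": 6, "dz": 0, "spin": -6, "hand": 0.695}, {"dx": 1, "dy": 5.5, "dz": 0, "spin": -6, "hand": 0.695}, {"dx": 1, "dy": 5.5, "dz": 0, "spin": -6, "hand": 0.695}, {"dx": 2, "dy": 5.5, "dz": 0, "spin": -6, "hand": 0.695}]}}

```text
t: 11.32
eef_pos: [0.4513, 0.1095, 0.2896]
ee_rot: [-2.216, 1.569, -2.608]
force: [-2.8, -1.4, 0.7]
width: 0.0269
```

Run:
```python
from h import *
ang(); pic('top','t7.png',(180,360,180,300)); pic('wrist','w7.png')
```

```text
t 11.325 pos [0.4513 0.1095 0.2896] F [-2.833  -1.3771  0.6734] w 0.026878734804071394 beta 67.58251643637337 q6 -150.43016961772935 down -0.9999978367845906
phi table 180.1017927852129 r 0.05599131874419849
```

View pics/w7.png

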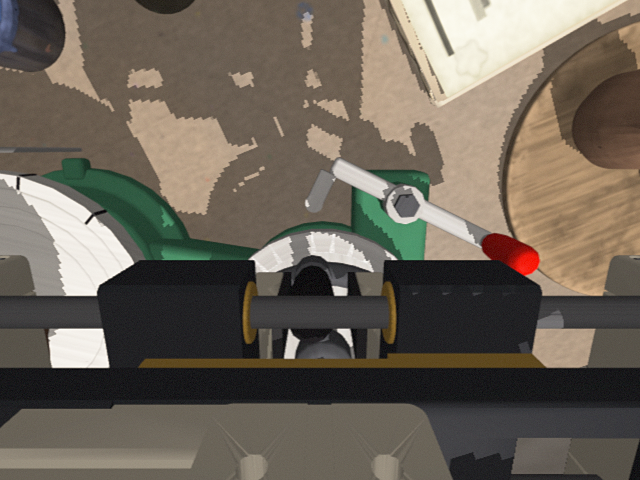

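{"fn": "apply_moves", "kwargs": {"commands": [{"dx": 0, "dy": 0, "dz": 0, "spin": 0, "hand": 0.59}, {"dx": 0, "dy": 0, "dz": 0, "spin": 0, "hand": 0.59}, {"dx": 0, "dy": 0, "dz": 30, "spin": 0, "hand": 0.59}, {"dx": 0, "dy": 0, "dz": 30, "spin": 0, "hand": 0.59}, {"dx": 0, "dy": 0, "dz": 11, "spin": 0, "hand": 0.59}]}}

```text
t: 12.05
eef_pos: [0.4522, 0.1099, 0.3625]
ee_rot: [0.966, 1.568, 0.576]
force: [0.1, 0.2, -0.7]
width: 0.0358
```

{"fn": "apply_moves", "kwargs": {"commands": [{"dx": 0, "dy": 0, "dz": 0, "spin": 10, "hand": 0.59}, {"dx": 0, "dy": 0, "dz": 0, "spin": 10, "hand": 0.59}, {"dx": 0, "dy": 0, "dz": 0, "spin": 10, "hand": 0.59}, {"dx": 0, "dy": 0, "dz": 0, "spin": 10, "hand": 0.59}, {"dx": 0, "dy": 0, "dz": 0, "spin": 10, "hand": 0.59}]}}

```text
t: 12.68
eef_pos: [0.4516, 0.1097, 0.3601]
ee_rot: [2.999, 1.57, -2.797]
force: [0.7, 0.1, -0.0]
width: 0.036
```

{"fn": "apply_moves", "kwargs": {"commands": [{"dx": 0, "dy": 0, "dz": 0, "spin": 10, "hand": 0.59}, {"dx": 0, "dy": 0, "dz": 0, "spin": 10, "hand": 0.59}, {"dx": 0, "dy": 0, "dz": 0, "spin": 10, "hand": 0.59}, {"dx": 0, "dy": 0, "dz": 0, "spin": 10, "hand": 0.59}, {"dx": 0, "dy": 0, "dz": 0, "spin": 10, "hand": 0.59}]}}

```text
t: 13.3
eef_pos: [0.4516, 0.1097, 0.3601]
ee_rot: [2.091, 1.57, -2.832]
force: [0.3, -0.4, 0.8]
width: 0.0361
```

{"fn": "apply_moves", "kwargs": {"commands": [{"dx": 0, "dy": 0, "dz": 0, "spin": 10, "hand": 0.59}, {"dx": 0, "dy": 0, "dz": 0, "spin": 10, "hand": 0.59}, {"dx": 0, "dy": 0, "dz": 0, "spin": 10, "hand": 0.59}, {"dx": 0, "dy": 0, "dz": 0, "spin": 10, "hand": 0.59}, {"dx": 0, "dy": 0, "dz": 0, "spin": 10, "hand": 0.59}]}}

```text
t: 13.92
eef_pos: [0.4516, 0.1097, 0.3601]
ee_rot: [1.279, 1.57, -2.772]
force: [0.6, 1.0, 0.3]
width: 0.0359
```

{"fn": "apply_moves", "kwargs": {"commands": [{"dx": 0, "dy": 0, "dz": 0, "spin": 10, "hand": 0.59}, {"dx": 0, "dy": 0, "dz": 0, "spin": 10, "hand": 0.59}, {"dx": 0, "dy": 0, "dz": 0, "spin": 10, "hand": 0.59}, {"dx": 0, "dy": 0, "dz": 0, "spin": 0, "hand": 0.59}, {"dx": 0, "dy": 0, "dz": 0, "spin": 0, "hand": 0.59}]}}

```text
t: 14.55
eef_pos: [0.4517, 0.1097, 0.3604]
ee_rot: [0.808, 1.57, -2.729]
force: [-0.1, 0.5, 0.4]
width: 0.0358
```

Run:
```python
from h import *
ang(); pic('top','t8.png',(180,360,180,300)); pic('wrist','w8.png')
```

```text
t 14.55 pos [0.4517 0.1097 0.3604] F [-0.1214  0.4583  0.4224] w 0.03582417232517283 beta -112.6516316119661 q6 29.32830910863932 down -0.9999999131368046
phi table 179.74599604133473 r 0.05573835516235439
```

View pics/w8.png

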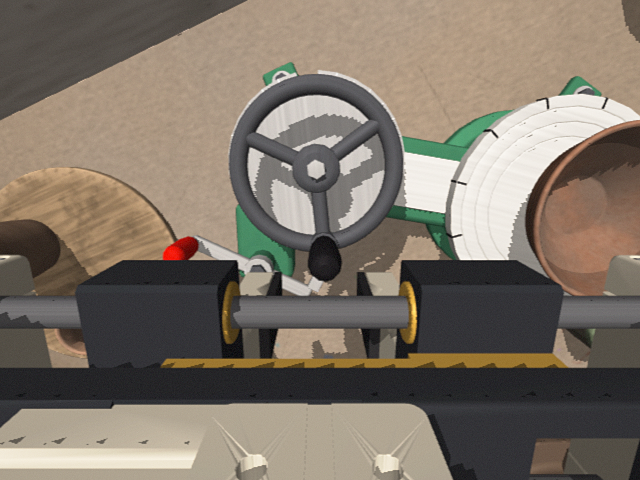

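View pics/t8.png

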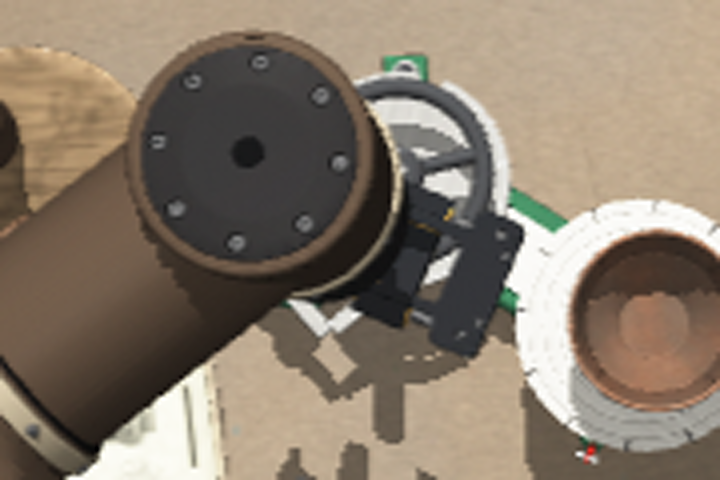

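{"fn": "apply_moves", "kwargs": {"commands": [{"dx": 0, "dy": 0, "dz": -30, "spin": 0, "hand": 0.59}, {"dx": 0, "dy": 0, "dz": -30, "spin": 0, "hand": 0.59}, {"dx": 0, "dy": 0, "dz": -10, "spin": 0, "hand": 0.59}, {"dx": 0, "dy": 0, "dz": 0, "spin": 0, "hand": 0.695}, {"dx": 0, "dy": 0, "dz": 0, "spin": 0, "hand": 0.695}]}}

```text
t: 15.28
eef_pos: [0.4521, 0.11, 0.2916]
ee_rot: [-2.324, 1.57, 0.426]
force: [-0.3, -1.7, -1.0]
width: 0.0274
```

Run:
```python
from h import *
ang()
C=np.array([503,88.]);r=55
cur=np.array([451.9,109.5]);out=[]
for i in range(1,31):
        f=np.radians(-180-22.7-6*i);t=C+r*np.array([np.cos(f),np.sin(f)])
        d=np.round((t-cur)*2)/2;cur+=d;out.append(tuple(map(float,d)))
for i in range(0,30,5):print(out[i:i+5])
```

```text
t 15.275 pos [0.4521 0.11   0.2916] F [-0.2613 -1.6943 -1.0103] w 0.027380622291809983 beta -112.45490772699526 q6 29.505018623115436 down -0.9999992164739114
phi table 179.2829897760137 r 0.05541500394469343
[(3.0, 5.0), (3.0, 5.0), (3.5, 4.5), (4.0, 4.0), (4.5, 4.0)]
[(4.5, 3.0), (5.0, 2.5), (5.5, 2.5), (5.5, 1.5), (5.5, 1.0)]
[(6.0, 0.5), (5.5, -0.0), (6.0, -1.0), (5.5, -1.5), (5.5, -2.0)]
[(5.0, -2.5), (5.0, -3.0), (4.5, -3.5), (4.0, -4.0), (4.0, -4.0)]
[(3.0, -5.0), (3.0, -5.0), (2.0, -5.5), (1.5, -5.5), (1.0, -5.5)]
[(0.5, -6.0), (-0.0, -5.5), (-1.0, -5.5), (-1.0, -6.0), (-2.0, -5.0)]
```

{"fn": "apply_moves", "kwargs": {"commands": [{"dx": 3, "dy": 5, "dz": 0, "spin": -6, "hand": 0.695}, {"dx": 3, "dy": 5, "dz": 0, "spin": -6, "hand": 0.695}, {"dx": 3.5, "dy": 4.5, "dz": 0, "spin": -6, "hand": 0.695}, {"dx": 4, "dy": 4, "dz": 0, "spin": -6, "hand": 0.695}, {"dx": 4.5, "dy": 4, "dz": 0, "spin": -6, "hand": 0.695}]}}

```text
t: 15.9
eef_pos: [0.4694, 0.1323, 0.2914]
ee_rot: [0.407, 1.57, 2.629]
force: [-2.6, 0.8, 0.1]
width: 0.0268
```

{"fn": "apply_moves", "kwargs": {"commands": [{"dx": 4.5, "dy": 3, "dz": 0, "spin": -6, "hand": 0.695}, {"dx": 5, "dy": 2.5, "dz": 0, "spin": -6, "hand": 0.695}, {"dx": 5.5, "dy": 2.5, "dz": 0, "spin": -6, "hand": 0.695}, {"dx": 5.5, "dy": 1.5, "dz": 0, "spin": -6, "hand": 0.695}, {"dx": 5.5, "dy": 1, "dz": 0, "spin": -6, "hand": 0.695}]}}

```text
t: 16.52
eef_pos: [0.4957, 0.143, 0.2915]
ee_rot: [-0.299, 1.57, 1.4]
force: [-2.8, 0.3, -0.9]
width: 0.0267
```

Run:
```python
from h import *
ang(); pic('wrist','w9.png')
```

```text
t 16.525 pos [0.4957 0.143  0.2915] F [-2.783   0.3169 -0.8821] w 0.026680601697412154 beta -172.66626298763433 q6 -30.545325542416016 down -0.9999996191098791
phi table 120.29707813711852 r 0.05550665111421083
```

View pics/w9.png

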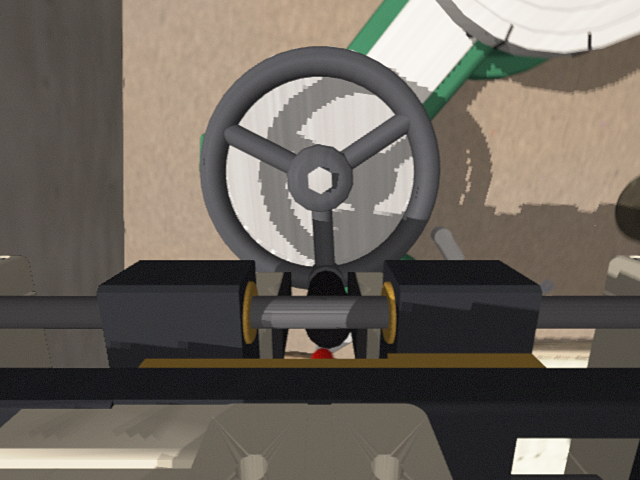

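{"fn": "apply_moves", "kwargs": {"commands": [{"dx": 6, "dy": 0.5, "dz": 0, "spin": -6, "hand": 0.695}, {"dx": 5.5, "dy": 0, "dz": 0, "spin": -6, "hand": 0.695}, {"dx": 6, "dy": -1, "dz": 0, "spin": -6, "hand": 0.695}, {"dx": 5.5, "dy": -1.5, "dz": 0, "spin": -6, "hand": 0.695}, {"dx": 5.5, "dy": -2, "dz": 0, "spin": -6, "hand": 0.695}]}}

```text
t: 17.2
eef_pos: [0.5243, 0.1389, 0.2914]
ee_rot: [-0.184, 1.57, 0.993]
force: [-1.4, -0.4, -0.3]
width: 0.027
```

{"fn": "apply_moves", "kwargs": {"commands": [{"dx": 5, "dy": -2.5, "dz": 0, "spin": -6, "hand": 0.695}, {"dx": 5, "dy": -3, "dz": 0, "spin": -6, "hand": 0.695}, {"dx": 4.5, "dy": -3.5, "dz": 0, "spin": -6, "hand": 0.695}, {"dx": 4, "dy": -4, "dz": 0, "spin": -6, "hand": 0.695}, {"dx": 4, "dy": -4, "dz": 0, "spin": -6, "hand": 0.695}]}}

```text
t: 17.82
eef_pos: [0.5466, 0.1217, 0.2914]
ee_rot: [0.377, 1.57, 1.031]
force: [-1.9, 1.0, 0.8]
width: 0.0267
```

{"fn": "apply_moves", "kwargs": {"commands": [{"dx": 3, "dy": -5, "dz": 0, "spin": -6, "hand": 0.695}, {"dx": 3, "dy": -5, "dz": 0, "spin": -6, "hand": 0.695}, {"dx": 2, "dy": -5.5, "dz": 0, "spin": -6, "hand": 0.695}, {"dx": 1.5, "dy": -5.5, "dz": 0, "spin": -6, "hand": 0.695}, {"dx": 1, "dy": -5.5, "dz": 0, "spin": -6, "hand": 0.695}]}}

```text
t: 18.45
eef_pos: [0.5573, 0.0954, 0.2915]
ee_rot: [0.611, 1.57, 0.741]
force: [-1.1, 1.4, -0.4]
width: 0.0267
```

Run:
```python
from h import *
ang(); pic('wrist','w10.png')
```

```text
t 18.45 pos [0.5573 0.0954 0.2915] F [-1.1205  1.429  -0.3953] w 0.02671657950255218 beta 97.44919738604067 q6 -112.07738473923195 down -0.9999992276066667
phi table 30.46624201974713 r 0.054779195193983846
```

View pics/w10.png

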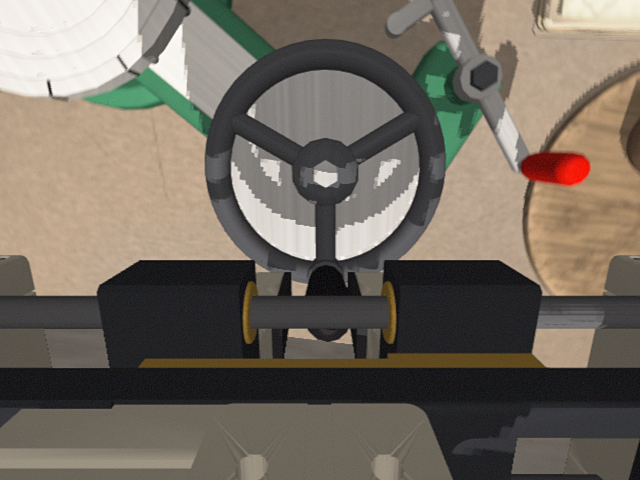

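{"fn": "apply_moves", "kwargs": {"commands": [{"dx": 0.5, "dy": -6, "dz": 0, "spin": -6, "hand": 0.695}, {"dx": 0, "dy": -5.5, "dz": 0, "spin": -6, "hand": 0.695}, {"dx": -1, "dy": -5.5, "dz": 0, "spin": -6, "hand": 0.695}, {"dx": -1, "dy": -4, "dz": 0, "spin": -6, "hand": 0.695}, {"dx": -1, "dy": -3, "dz": 0, "spin": -6, "hand": 0.695}]}}

```text
t: 19.12
eef_pos: [0.555, 0.0716, 0.2916]
ee_rot: [0.915, 1.569, 0.523]
force: [-0.0, 1.4, -0.3]
width: 0.0265
```

{"fn": "apply_moves", "kwargs": {"commands": [{"dx": -0.5, "dy": -2, "dz": 0, "spin": 0, "hand": 0.695}, {"dx": 0, "dy": 0, "dz": 0, "spin": 0, "hand": 0.695}, {"dx": 0, "dy": 0, "dz": 0, "spin": 0, "hand": 0.695}, {"dx": 0, "dy": 0, "dz": 0, "spin": 0, "hand": 0.695}, {"dx": 0, "dy": 0, "dz": 0, "spin": 0, "hand": 0.695}]}}

```text
t: 19.75
eef_pos: [0.5545, 0.0695, 0.2908]
ee_rot: [0.598, 1.57, 0.207]
force: [1.5, 1.6, 0.8]
width: 0.0265
```

Run:
```python
from h import *
ang(); pic('wrist','w11.png'); pic('top','t11.png',(210,330,180,270),6)
pic('scene','s11.png',(230,350,220,310),6)
```

```text
t 19.75 pos [0.5545 0.0695 0.2908] F [1.5236 1.5992 0.7745] w 0.02647632635430027 beta 67.59015705762526 q6 -139.63300389222027 down -0.9999998705286779
phi table 2.8782209883306322 r 0.05470007488890522
```

View pics/t11.png

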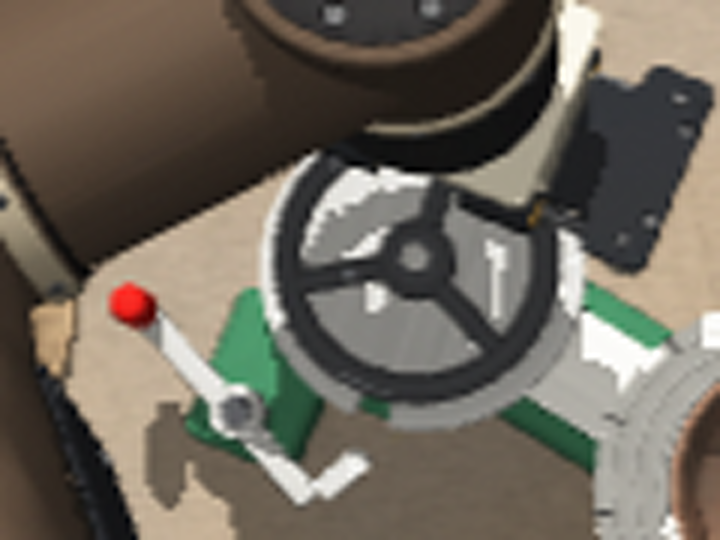

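View pics/w11.png

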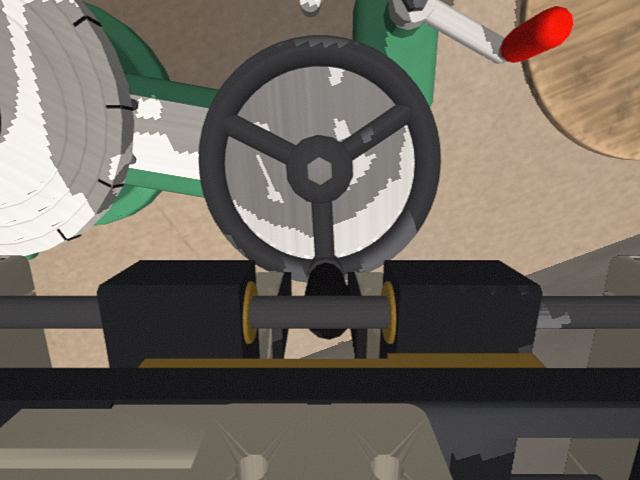

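View pics/s11.png

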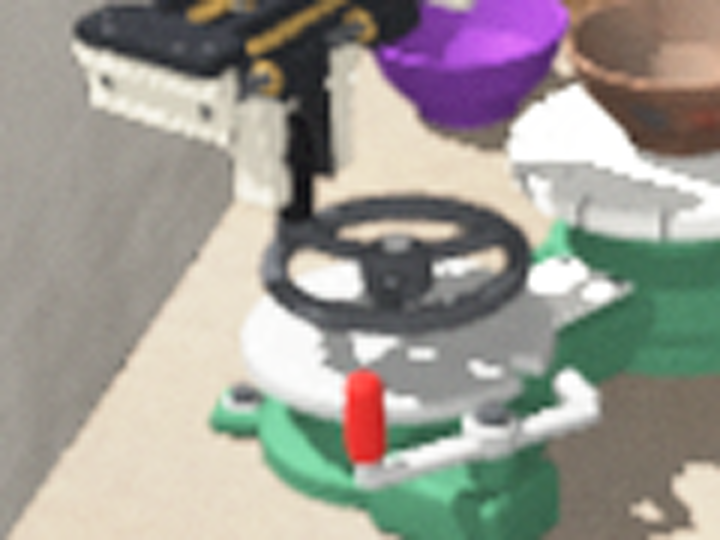

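```bash
cat >> h.py <<'E'
def spokes(im,cands=(0,120,240),C=(.5037,.088),z=.092,n='top',st=None):
    g=cv2.cvtColor(im,cv2.COLOR_BGR2GRAY).astype(np.float32)
    res=[]
    for c in cands:
        ths=np.arange(c-30,c+30,.25);prof=[]
        for t in ths:
            a=np.radians(t-22.7);v=[]
            for r in np.arange(.024,.045,.001):
                u,w=proj(n,(C[0]+r*np.cos(a),C[1]+r*np.sin(a),z),st)
                v.append(cv2.getRectSubPix(g,(1,1),(float(u),float(w)))[0,0])
            prof.append(np.mean(v))
        prof=np.array(prof); pr=cv2.GaussianBlur(prof[None],(0,0),8)[0]; i=pr.argmin()
        w=np.clip(np.percentile(prof,60)-prof,0,None)*(abs(ths-ths[i])<12); res.append((c,round(float((w*ths).sum()/w.sum()-c),2),round(float(ths[i]-c),2),round(float(pr[i]))))
    return res
E
python3 - <<'E'
from h import *
print(spokes(cv2.imread('pics/top0.png')))
im=viewer.grab_frame('top')[:,:,::-1].copy(); cv2.imwrite('pics/top12.png',im); print(spokes(im))
E
```

```text
Traceback (most recent call last):
  File "h.py", line 39, in spokes
    u,w=proj(n,(C[0]+r*np.cos(a),C[1]+r*np.sin(a),z),st)
        ~~~~^^^^^^^^^^^^^^^^^^^^^^^^^^^^^^^^^^^^^^^^^^^^
  File "h.py", line 20, in proj
    c,R,e=cam(n,st); q=R.T@(np.array(p)-e); return c['cx']+c['fx']*q[0]/-q[2], c['cy']-c['fy']*q[1]/-q[2]
          ~~~^^^^^^
  File "h.py", line 5, in cam
    c=viewer.camera_info(n)
ValueError: time passes only in moves, steps and waits
```

```bash
sed -i 's/^def cam(n,st=None):/import functools\n@functools.lru_cache(None)\ndef ci(n): return viewer.camera_info(n)\ndef cam(n,st=None):/; s/    c=viewer.camera_info(n)/    c=ci(n)/' h.py
python3 - <<'E'
from h import *
print(spokes(cv2.imread('pics/top0.png')))
im=viewer.grab_frame('top')[:,:,::-1].copy(); cv2.imwrite('pics/top12.png',im); print(spokes(im)); rep()
E
```

```text
[(0, 2.34, 1.0, 50), (120, 0.48, 3.25, 60), (240, -4.29, -6.0, 71)]
[(0, 9.32, 10.75, 46), (120, 0.97, -1.5, 54), (240, 2.18, 3.25, 49)]
t 19.95 pos [0.5544 0.0694 0.2907] F [0.7891 1.3654 1.1076] w 0.026532418381229644 beta 67.56495482640584 q6 -139.65219017482005 down -0.9999999741796692
```

Run:
```python
from h import *
a=cv2.imread('pics/w1.png')[20:140,20:240]; b=cv2.imread('pics/w11.png')[120:280,230:410]
cv2.imwrite('pics/z1.png',cv2.resize(a,None,fx=3.5,fy=3.5,interpolation=cv2.INTER_CUBIC))
cv2.imwrite('pics/z2.png',cv2.resize(b,None,fx=3.5,fy=3.5,interpolation=cv2.INTER_CUBIC))
```

```text
(no output)
```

View pics/z1.png

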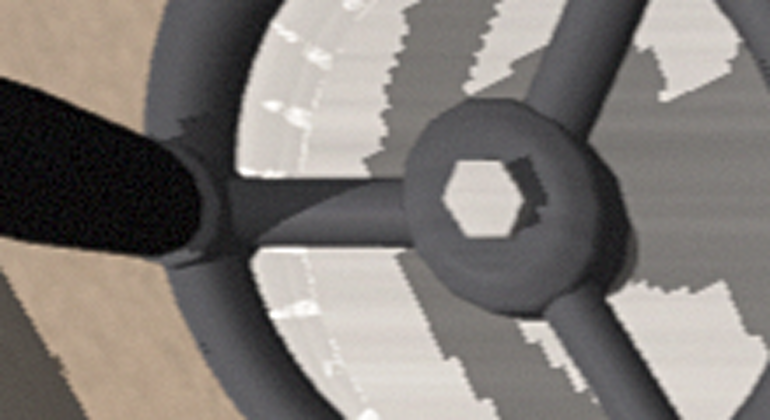

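View pics/z2.png

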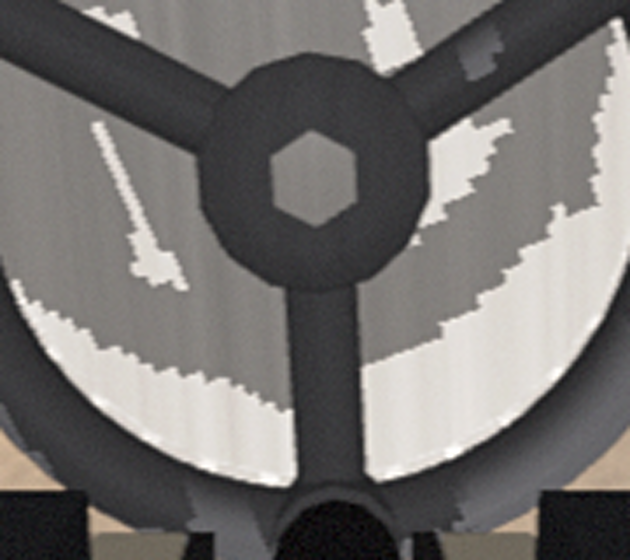

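Run:
```python
from h import *
s=status.get_state()
def st(pos,beta):  # tool x down, y at angle beta
    b=np.radians(beta);R=np.array([[0,0,-1.],[0,0,0],[0,0,0]]).T*0
    x=np.array([0,0,-1.]);y=np.array([np.cos(b),np.sin(b),0]);z=np.cross(x,y);R=np.stack([x,y,z],1)
    return dict(eef_pos=np.array(pos),ee_rot=Ro.from_matrix(R).as_euler('xyz'))
s1=st([.4581,.2243,.3358],157.586);s2=st([.5545,.0695,.2908],67.59)
for z in (.088,.092,.097):
  for ss,p,q in ((s1,(88.6,81.1),(134.3,80.6)),(s2,(324.6,254.3),(322,202.9))):
    d=onz('wrist',*p,z,ss)-onz('wrist',*q,z,ss);print(z,np.degrees(np.arctan2(d[1],d[0])),np.hypot(*d[:2]))
```

```text
0.088 -21.838476535207562 0.02773118606893082
0.088 -19.417622073482683 0.028482161525250987
0.092 -21.838476535207498 0.027244544453946133
0.092 -19.417622073482676 0.027859394015825708
0.097 -21.838476535207498 0.0266362424352152
0.097 -19.417622073482725 0.027080934629044182<sys>:0: UserWarning: Gimbal lock detected. Setting third angle to zero since it is not possible to uniquely determine all angles.
```

{"fn": "apply_moves", "kwargs": {"commands": [{"dx": -0.5, "dy": -1.5, "dz": 0, "spin": 0, "hand": 0.695}, {"dx": 0, "dy": 0, "dz": 0, "spin": 0, "hand": 0.695}, {"dx": 0, "dy": 0, "dz": 0, "spin": 0, "hand": 0.59}, {"dx": 0, "dy": 0, "dz": 0, "spin": 0, "hand": 0.59}, {"dx": 0, "dy": 0, "dz": 30, "spin": 0, "hand": 0.59}]}}

```text
t: 20.58
eef_pos: [0.5527, 0.0673, 0.3186]
ee_rot: [-2.383, 1.565, -2.776]
force: [0.1, -0.1, 0.3]
width: 0.0355
```

{"fn": "apply_moves", "kwargs": {"commands": [{"dx": 0, "dy": 0, "dz": 41, "spin": 0, "hand": 0.59}, {"dx": -9.5, "dy": 16, "dz": 0, "spin": 9, "hand": 0.59}, {"dx": -9.5, "dy": 16, "dz": 0, "spin": 9, "hand": 0.59}, {"dx": -9.5, "dy": 16, "dz": 0, "spin": 9, "hand": 0.59}, {"dx": -9.5, "dy": 16, "dz": 0, "spin": 9, "hand": 0.59}]}}

```text
t: 21.2
eef_pos: [0.5151, 0.132, 0.3614]
ee_rot: [-2.894, 1.57, -2.652]
force: [-0.1, -0.0, -0.3]
width: 0.036
```

{"fn": "apply_moves", "kwargs": {"commands": [{"dx": -9.5, "dy": 16, "dz": 0, "spin": 9, "hand": 0.59}, {"dx": -9.5, "dy": 16, "dz": 0, "spin": 9, "hand": 0.59}, {"dx": -9.5, "dy": 16, "dz": 0, "spin": 9, "hand": 0.59}, {"dx": -9.5, "dy": 16, "dz": 0, "spin": 9, "hand": 0.59}, {"dx": -9.5, "dy": 16, "dz": 0, "spin": 9, "hand": 0.59}]}}

```text
t: 21.82
eef_pos: [0.4677, 0.212, 0.3614]
ee_rot: [2.812, 1.57, -2.444]
force: [0.1, 0.3, -0.2]
width: 0.0355
```

{"fn": "apply_moves", "kwargs": {"commands": [{"dx": -9.5, "dy": 13, "dz": 0, "spin": 9, "hand": 0.59}, {"dx": 0, "dy": 0, "dz": -15, "spin": 0, "hand": 0.59}, {"dx": 0, "dy": 0, "dz": -11, "spin": 0, "hand": 0.59}, {"dx": 0, "dy": 0, "dz": 0, "spin": 0, "hand": 0.59}, {"dx": 0, "dy": 0, "dz": 0, "spin": 0, "hand": 0.59}]}}

```text
t: 22.45
eef_pos: [0.4591, 0.2245, 0.3356]
ee_rot: [-3.047, 1.57, -1.869]
force: [0.3, 0.4, 0.2]
width: 0.0357
```

Run:
```python
from h import *
rep(); pic('wrist','w13.png'); pic('top','t13.png',(210,390,180,300),4.4)
b=cv2.imread('pics/w13.png')[20:140,20:240]
cv2.imwrite('pics/z3.png',cv2.resize(b,None,fx=3.5,fy=3.5,interpolation=cv2.INTER_CUBIC))
```

```text
t 22.45 pos [0.4591 0.2245 0.3356] F [0.2718 0.3884 0.1584] w 0.035677905706051664 beta 157.47718676070136 q6 -70.64295529897487 down -0.9999998773456482
```

View pics/w13.png

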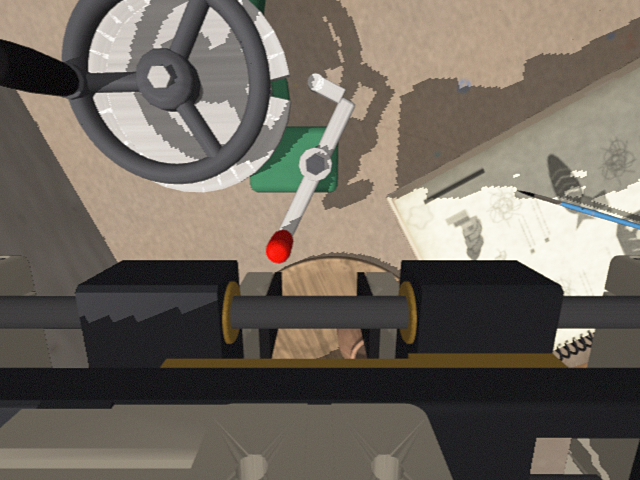

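View pics/z3.png

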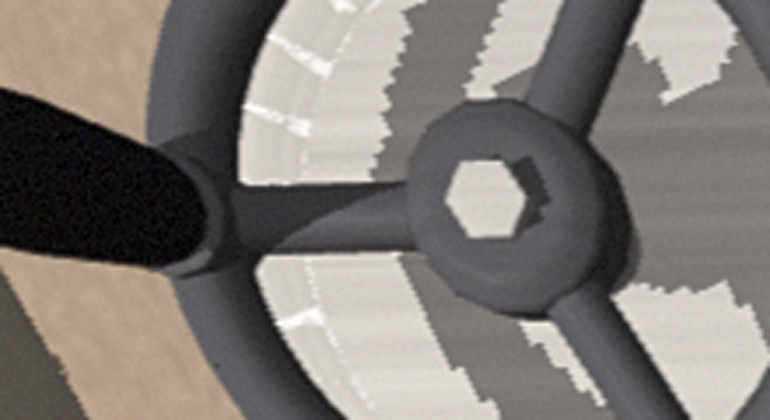

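View pics/t13.png

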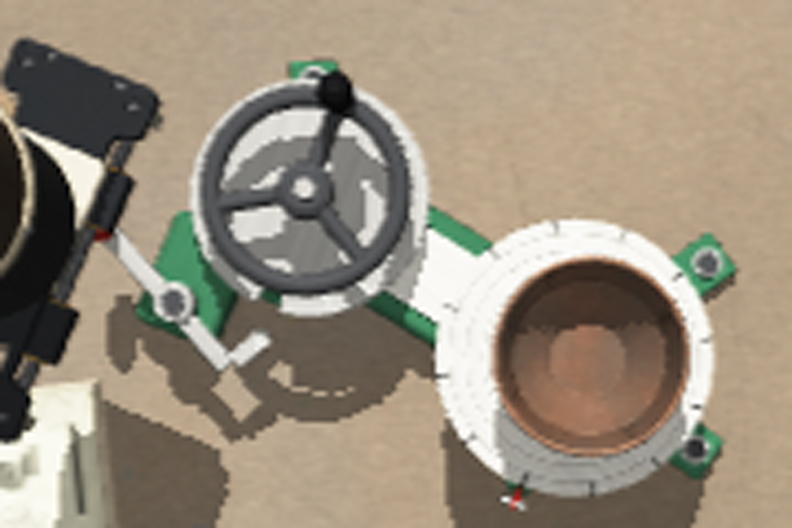

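{"fn": "apply_moves", "kwargs": {"commands": [{"dx": 12.5, "dy": -8, "dz": 0, "spin": 0, "hand": 0.59}, {"dx": 12.5, "dy": -8, "dz": 0, "spin": 0, "hand": 0.59}, {"dx": 0, "dy": 0, "dz": -30, "spin": 0, "hand": 0.59}, {"dx": 0, "dy": 0, "dz": -30, "spin": 0, "hand": 0.59}, {"dx": 0, "dy": 0, "dz": -29, "spin": 0, "hand": 0.59}]}}

```text
t: 23.18
eef_pos: [0.4846, 0.2082, 0.2458]
ee_rot: [-0.557, 1.57, 0.621]
force: [-0.4, 0.0, -0.4]
width: 0.0362
```

{"fn": "apply_moves", "kwargs": {"commands": [{"dx": 0, "dy": 0, "dz": 0, "spin": 0, "hand": 0.59}, {"dx": -4, "dy": 2, "dz": 0, "spin": 0, "hand": 0.59}, {"dx": -4, "dy": 2, "dz": 0, "spin": 0, "hand": 0.59}, {"dx": -4, "dy": 2, "dz": 0, "spin": 0, "hand": 0.59}, {"dx": -4, "dy": 2.5, "dz": 0, "spin": 0, "hand": 0.59}]}}

```text
t: 23.8
eef_pos: [0.4683, 0.2182, 0.2478]
ee_rot: [-0.533, 1.567, 0.647]
force: [2.9, 0.5, 0.5]
width: 0.0358
```

Run:
```python
from h import *
rep(); pic('wrist','w14.png')
```

```text
t 23.8 pos [0.4683 0.2182 0.2478] F [2.9312 0.5444 0.463 ] w 0.035799971034929615 beta 157.59957598846424 q6 -69.23065744984834 down -0.9999933153015403
```

View pics/w14.png

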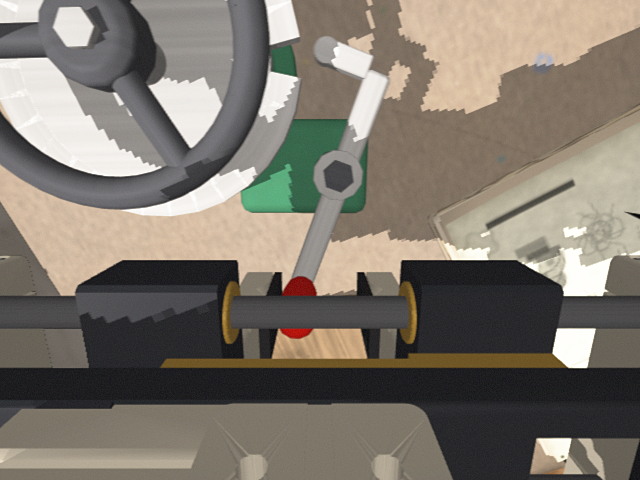

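{"fn": "apply_moves", "kwargs": {"commands": [{"dx": -3, "dy": 2, "dz": 0, "spin": 0, "hand": 0.59}, {"dx": -3, "dy": 2, "dz": 0, "spin": 0, "hand": 0.59}, {"dx": -2, "dy": 1, "dz": 0, "spin": 0, "hand": 0.59}, {"dx": -2, "dy": 1, "dz": 0, "spin": 0, "hand": 0.59}, {"dx": 0, "dy": 0, "dz": 0, "spin": 0, "hand": 0.59}]}}

```text
t: 24.48
eef_pos: [0.4574, 0.2232, 0.2465]
ee_rot: [2.589, 1.57, -2.515]
force: [1.9, -0.4, 0.2]
width: 0.0359
```

Run:
```python
from h import *
rep(); pic('wrist','w15.png')
```

```text
t 24.475 pos [0.4574 0.2232 0.2465] F [ 1.8939 -0.3787  0.2298] w 0.03587177532986157 beta 157.55439547048485 q6 -70.5787319059682 down -0.9999996286945083
```

View pics/w15.png

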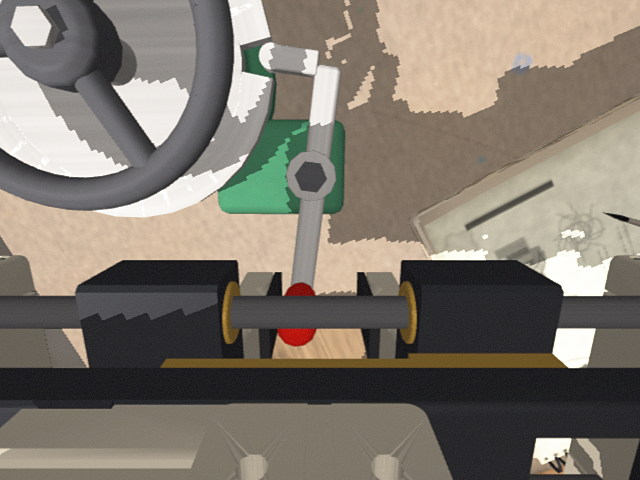

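Nose is entering the notch with only about 2 N of resistance. I'll carry on to the seat.

{"fn": "apply_moves", "kwargs": {"commands": [{"dx": -2, "dy": 1, "dz": 0, "spin": 0, "hand": 0.59}, {"dx": -2, "dy": 1, "dz": 0, "spin": 0, "hand": 0.59}, {"dx": -1, "dy": 0.5, "dz": 0, "spin": 0, "hand": 0.59}, {"dx": 0, "dy": 0, "dz": 0, "spin": 0, "hand": 0.59}, {"dx": 0, "dy": 0, "dz": 0, "spin": 0, "hand": 0.59}]}}

```text
t: 25.15
eef_pos: [0.4526, 0.2257, 0.2466]
ee_rot: [2.49, 1.57, -2.614]
force: [0.4, 1.1, 0.4]
width: 0.0359
```

Run:
```python
from h import *
rep(); pic('wrist','w16.png')
```

```text
t 25.15 pos [0.4526 0.2257 0.2466] F [0.3651 1.052  0.3539] w 0.03589682484659225 beta 157.54678156099354 q6 -71.2339122338079 down -0.9999998641424489
```

View pics/w16.png

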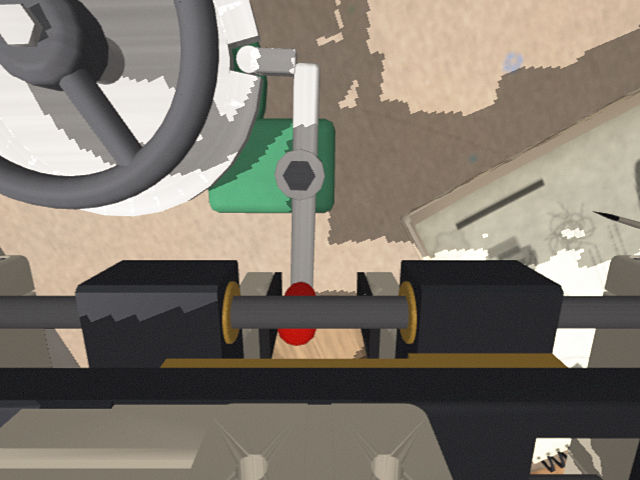

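{"fn": "apply_moves", "kwargs": {"commands": [{"dx": -1, "dy": 0.5, "dz": 0, "spin": 0, "hand": 0.59}, {"dx": 0, "dy": 0, "dz": 0, "spin": 0, "hand": 0.59}, {"dx": -1, "dy": 0.5, "dz": 0, "spin": 0, "hand": 0.59}, {"dx": 0, "dy": 0, "dz": 0, "spin": 0, "hand": 0.59}, {"dx": 0, "dy": 0, "dz": 0, "spin": 0, "hand": 0.59}]}}

```text
t: 25.82
eef_pos: [0.4507, 0.2267, 0.2466]
ee_rot: [2.927, 1.571, -2.177]
force: [2.4, -1.4, 0.5]
width: 0.0359
```

{"fn": "apply_moves", "kwargs": {"commands": [{"dx": -1, "dy": 0.5, "dz": 0, "spin": 0, "hand": 0.59}, {"dx": 0, "dy": 0, "dz": 0, "spin": 0, "hand": 0.59}, {"dx": 0, "dy": 0, "dz": 0, "spin": 0, "hand": 0.59}, {"dx": 0, "dy": 0, "dz": 0, "spin": 0, "hand": 0.59}, {"dx": 0, "dy": 0, "dz": 0, "spin": 0, "hand": 0.59}]}}

```text
t: 26.45
eef_pos: [0.4503, 0.227, 0.2467]
ee_rot: [-1.831, 1.57, -0.652]
force: [7.5, -4.7, -2.8]
width: 0.036
```

Run:
```python
from h import *
rep(); pic('wrist','w17.png')
```

```text
t 26.45 pos [0.4503 0.227  0.2467] F [ 7.5488 -4.6539 -2.8315] w 0.03597970707398658 beta 157.55243577675358 q6 -71.64036660081742 down -0.9999995310567914
```

View pics/w17.png

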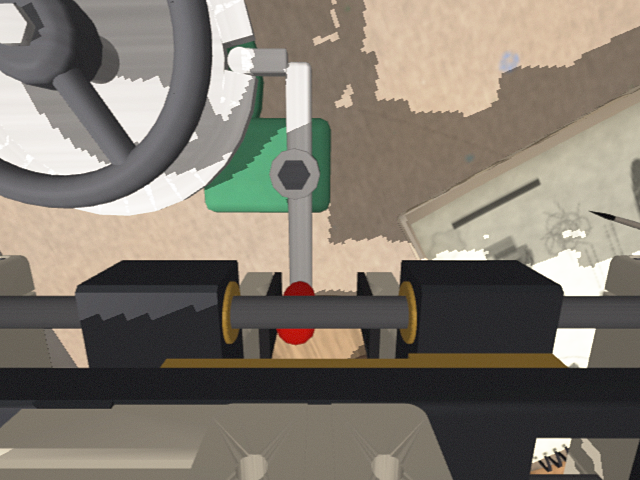

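{"fn": "apply_moves", "kwargs": {"commands": [{"dx": 4, "dy": -1.5, "dz": 0, "spin": 0, "hand": 0.59}, {"dx": 4, "dy": -1.5, "dz": 0, "spin": 0, "hand": 0.59}, {"dx": 0, "dy": 0, "dz": 30, "spin": 0, "hand": 0.59}, {"dx": 0, "dy": 0, "dz": 30, "spin": 0, "hand": 0.59}, {"dx": 0, "dy": 0, "dz": 29, "spin": 0, "hand": 0.59}]}}

```text
t: 27.12
eef_pos: [0.4577, 0.2243, 0.3366]
ee_rot: [1.696, 1.57, 2.875]
force: [0.3, 0.6, -0.1]
width: 0.036
```

Run:
```python
from h import *
rep(); pic('wrist','w18.png'); pic('top','t18.png',(210,390,180,300),4.4)
a=cv2.imread('pics/w1.png')[20:280,20:380];b=cv2.imread('pics/w18.png')[20:280,20:380]
cv2.imwrite('pics/z18.png',np.hstack([a,b]))
```

```text
t 27.125 pos [0.4577 0.2243 0.3366] F [ 0.3076  0.6194 -0.0944] w 0.03599628963755629 beta 157.5565727738458 q6 -70.63807973848112 down -0.9999999379910742
```

View pics/z18.png

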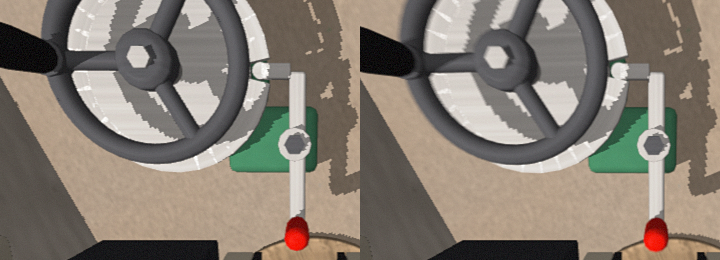

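View pics/t18.png

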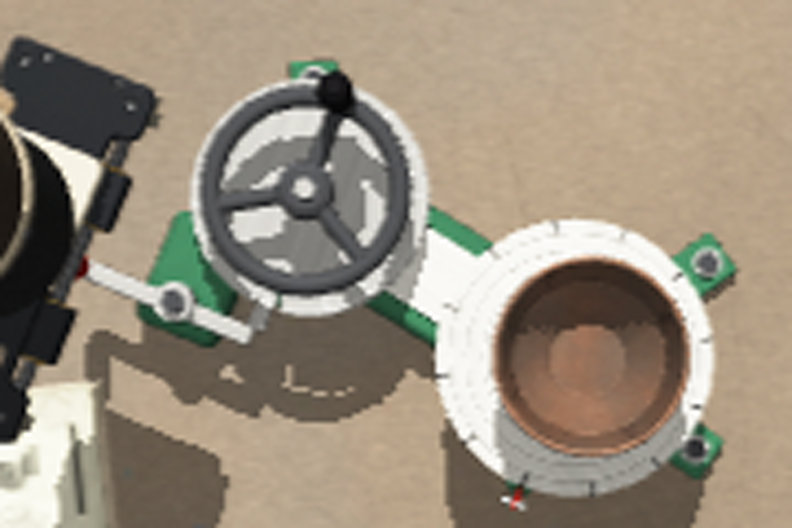

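{"fn": "apply_moves", "kwargs": {"commands": [{"dx": 0, "dy": 0, "dz": 30, "spin": 0, "hand": 0.59}, {"dx": 0, "dy": 0, "dz": 30, "spin": 0, "hand": 0.59}, {"dx": 0, "dy": 0, "dz": 10, "spin": 0, "hand": 0.59}, {"dx": 0, "dy": 0, "dz": 0, "spin": 0, "hand": 0.59}, {"dx": 0, "dy": 0, "dz": 0, "spin": 0, "hand": 0.59}]}}

```text
t: 27.85
eef_pos: [0.4575, 0.2242, 0.4043]
ee_rot: [2.535, 1.569, -2.569]
force: [-0.3, 0.3, 0.2]
width: 0.0358
```

Run:
```python
from h import *
rep(); print(arm.job_done())
```

```text
t 27.85 pos [0.4575 0.2242 0.4043] F [-0.2895  0.2857  0.2311] w 0.03584813671709079 beta 157.53983513623692 q6 -70.65556171698036 down -0.9999980645850317
the job is handed in; nothing more can be done
None
```

The turntable has moved on one motif and is locked again, and I handed the job in at about 28 s. I pushed the red pin out to its stop, turned the wheel one full turn clockwise by its handle, and pushed the pin back in. The fingers stayed loosely open round the pin and the handle, so nothing was gripped. I re-set the hand once at half a turn.

- **Lever:** at both ends of its travel it met a firm stop, at about 10 N going out and 9 N going in. The final wrist view matches the first one, with the nose in the notch. The pin travelled about 28 mm against the roughly 26.5 mm expected; I put the difference down to give in the arm.
- **Wheel:** the last wrist picture before locking showed it about 1.2–2° short of a full turn. That is inside the lock's 0.05 rad (about 2.9°), and the nose went in at about 2 N. My earlier readings disagreed: position gave about 6° short, the wrist camera about 2.5–4°. My automatic spoke check was spoilt by shadows, so I relied on comparing pictures from the same pose.
- **Bowl:** it is still on the turntable and moved round with it by about what a 30° step should give. I did not check the other objects in a final full picture; no contact forces suggested any was touched. The arm was clear of everything when I handed in.

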